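Nest the sorting tins and hold the filling slide at its mark

ROBOT

A 7-joint arm with a two-finger parallel gripper is mounted at the origin on the work surface. World frame = base frame: x ahead of the robot, y to its left, z up, the work surface at z = 0. Lengths are in m, angles in degrees, forces in N, time in s.
With the tool pointing down it reaches from about 0.425 to 1.025 m from the base axis. Payload 9.4 kg.
Tool frame: the origin (TCP) lies on the centre line of the jaws, within the pads' length; the fingertips stand arm.tips_ahead ahead of it and the grasp point (between the pads) lies 8 mm behind it (arm.tips_ahead is the distance from the TCP to the fingertips, in m); z points along the fingers, x is the direction in which the jaws open and shut, and the axes are right-handed (so a half turn about z gives the same grasp; the last joint's range is limited). The gripper opens to 85 mm and grips with 20 to 120 N. Pads are 22 mm wide; open, the fingers measure 114 mm over their backs; the gripper's body (76 mm by 85 mm) begins 54 mm behind the grasp point. The pads swing forward as they close: fully open they stand 13 mm farther back than shut.
Start: joints at [-4.395, 34.337, -0.143, 91.639, 0.103, 54.024, -4.572], TCP at [0.725, -0, 0.242] pointing down, gripper open.
Joint ranges: [-147.43, 147.43], [-19.82, 112.94], [-74.19, 73.91], [6.32, 146.72], [-59.91, 239.91], [6.04, 106.73], [-150.56, 150.56]. Speed limits (degrees/s): [127.2, 127.2, 172.46, 172.46, 180, 180, 180].

INTERFACE

Orientations are given as [roll, pitch, yaw] about the fixed x, y, z axes, in that order (R = Rz(yaw) Ry(pitch) Rx(roll)).
In Python, from station import arm, get_image gives the robot as it stands. The module is installed in compiled form; this text tells all that it offers.
- The arm moves only by the tool play_rows, never from a script. Its argument "rows" is a list of rows, each a list of 3 entries, a list of its own where there are three numbers: the finger opening in cm, from 0 to 8.54, then the shift along the tool's x, y, z in cm, then the turn about the tool's z in degrees. A call has 1 to 10 rows; each row is the pose to reach, as a shift and turn from the pose commanded when the call began, along the tool's axes at that moment; what a row does not reach only later rows make up. A row lasts 1/12 s, in which the tool goes at most 41.7 mm and 7.16 degrees, less where a joint would pass 70% of its speed; a pose out of reach is approached as far as the arm can. A call with a gripper value outside its range is refused whole. The fingers move at their own pace and stop on an object; the grip force is fixed at half the most. Time passes only in rows, so rows that repeat a pose let the fingers close. It gives the time, the measured TCP pose, the force and the opening at its end, in the units of the state.
- arm.state(): the state, without advancing time (a new reading comes with each control period).
- get_image(name): name is "scene" or "side" or "wrist"; returns a dict with "pixels" (420x560x3 uint8, red, green, blue), "camera_matrix" (3x3 intrinsics, pixels), "extrinsics" (4x4, takes a point from world to camera coordinates). Camera axes: x right, y up, looking along -z (the intrinsics and any distortion apply to the point x, -y, -z); pixel columns grow to the right and rows downward; lengths in m; the calibration is good to about 2 mm. A picture is of the moment at which its call begins. There is no depth.
- arm.job_done(): hands the job in, once; it reports no verdict.
The state is a dict: "time": time; "joint_positions": joint angles; "qvel": joint speeds; "joint_torque": joint torques, N m; "tcp_pos": TCP position; "eef_rot": TCP orientation; "ft_force": force on the tool from outside, world axes, zero at the start; "wrist_torque": the same for the moment, N m; "gripper_width": finger opening in m.
Only numpy, scipy, OpenCV 4.12 (cv2) and the standard library are available. Lean on these libraries where they do the work, as an engineer would, in place of code of your own. Each camera call takes 0.05 s, during which the arm holds its last target.

TASK

On the spring-return filling slide, nest the tins in size order: lower the medium tin into the wide tin fixed on the slide and let go, then lower the narrow tin into the medium one and let go, both standing flat on the floor beneath and neither dropped. Then take the slide by its upright wooden grip, pull it out against its spring until its pointer is level with the index mark, and finish while still holding it there, so that your colleague can fill the tins. Leave the other parts lying on the bench where they are.

Things in the scene. Friction and masses are not known exactly. Their poses are not given: they have to be found in the camera images.
- fixture: filling slide: fixed grey base plate on the bench, 280 x 150 mm, 12 mm thick, with two low rails (top 18 mm up) and a 38 mm high end stop at its closed end. Origin at the bench surface under the slide's centre line; its x axis lies along the slide, and the carriage pulls out towards the base's -x; z up. It stands turned on the bench by 1.0 to 1.6 rad, so that 'out' is mainly to the robot's right
- carriage (a joint): how far the aluminium carriage (165 x 84 mm, top 24 mm above the bench) is pulled out, m: 0 closed, 0.11 fully out. A spring pulls it home: about 3 N at 0, about 10 N at 0.085 (80 N/m); it springs shut when let go
- grip_top (a point): top centre of the grip: upright square wooden post on the carriage, 22 x 22 mm and 76 mm tall, sides parallel to the base's x and y; this point 100 mm above the bench, foot on the carriage top 24 mm above the bench. It stands 95 mm from the centre of the wide tin, on the out side, on the slide's centre line
- wide_in (a point): centre of the inner floor of the wide steel tin that is fixed on the carriage: inner diameter 76 mm, outer 82 mm, rim 31 mm above this inner floor (59 mm above the bench); this floor is 28 mm above the bench
- medium_tin: loose medium open steel tin, upright, outer diameter 60 mm (inner 54 mm), 50 mm high, floor 4 mm thick, 50 to 100 g; origin at the centre of its underside, z up to its mouth. Nested, its rim stands 19 mm above that of the wide tin. It starts to the left or to the right of the slide, the narrow tin on the other side
- narrow_tin: loose narrow open steel tin, upright, outer diameter 38 mm, 65 mm high, wall 3 mm, 35 to 70 g; origin at the centre of its underside, z up to its mouth. Nested, its rim stands 19 mm above that of the medium tin
- pointer (a point): tip of the thin aluminium pointer (5 mm wide; this point on its centre line) that sticks out from the carriage's side (base's -y side) over the rail, 24 mm above the bench; it travels with the carriage
- mark (a point): the index mark: inner edge of the 3 mm brass fin on a brass block (20 x 18 mm, 20 mm high, fin 11 mm higher) fixed on the base beside the pointer's path; its x axis lies along the slide as the base's does. It stands 50 to 85 mm farther out (base's -x) than the closed pointer. Pointer level with mark: same position along the slide
- tube: bystander: smoky glass vacuum tube standing on its black base, 40 mm wide, 94 mm tall; origin under its centre
- speaker: bystander: tin speaker frame, flared dish 110 mm wide, 30 mm high; origin under its centre
- bracket: bystander: bent L-shaped steel bracket 80 x 35 mm, 45 mm high, near the robot; origin under its flat leg
- insulator: bystander: green glass insulator, 66 mm wide, 74 mm tall; origin under its centre
- transformer: bystander: small transformer 50 x 40 x 44 mm; origin under its centre
Not all that is in view belongs to the job. Leave any green look-alike of the narrow_tin alone.

How it is judged (in metres and radians):
On the way, in this order (a step that is already met when the one before it is completed fails the run):
1. the medium tin stands flat in the wide tin, let go (z of medium_tin in the frame of wide_in between -0.004 and 0.004 m and horizontal distance between medium_tin and wide_in below 0.013 m and angle between medium_tin's own z axis and vertical below 0.08 rad and contact force between the fingers and medium_tin below 0.05 N), for 0.2 s.
2. the narrow tin stands flat in the medium tin, which is still in the wide one, let go (all of step 1 and z of narrow_tin in the frame of medium_tin between 0 and 0.008 m and horizontal distance between narrow_tin and medium_tin below 0.013 m and angle between narrow_tin's own z axis and vertical below 0.08 rad and contact force between the fingers and narrow_tin below 0.05 N), for 0.2 s.
At the end, for the whole second after the job is handed in: the three tins are nested (each flat on the floor beneath it within 4 mm and 0.08 rad, centres within 13 mm, not touched by the fingers), the pointer is within 5 mm of the mark along the slide and still (under 10 mm/s), and the fingers hold the grip with more than 4 N (all of step 2 and x of pointer in the frame of mark between -0.005 and 0.005 m and contact force between the fingers and carriage_c0 above 4 N and velocity of joint carriage between -0.01 and 0.01 m/s); the arm keeps its last pose, push and grip.
It fails at once if a tin is dropped into its place (falls free faster than 0.6 m/s) ((horizontal distance between medium_tin and wide_in below 0.035 m and contact force between the fingers and medium_tin below 0.05 N and linear speed of medium_tin above 0.6 m/s) or (horizontal distance between narrow_tin and wide_in below 0.035 m and contact force between the fingers and narrow_tin below 0.05 N and linear speed of narrow_tin above 0.6 m/s)).
It fails at once if a bystander is moved by more than 30 mm, or the tube or the insulator tips (distance of any of tube, speaker, bracket, insulator, transformer from where it was at the start of the episode above 0.03 m or angle between any of tube, insulator's own z axis and vertical above 0.5 rad).
It also fails if it takes over 64 s, if anything falls off the work surface, if the arm or the gripper's body presses on something with over 40 N, if the wrist force passes 120 N, or if a joint passes its speed limit or range.

## Working session

There is one attempt and no reset: what is moved stays moved. The work goes in short steps, Python scripts to look and compute and a tool call to move; the robot and the scene stay as the last step left them, time stands still between calls to the robot, and variables do not carry over. Pictures are saved under pics/ and viewed, and the job is handed in when it is done.

Besides the shell and the picture viewer there is one more tool, called after "Request:" by a JSON object that holds its "name" and its "arguments", one argument or row to a line. play_rows: Moves the arm, as the interface text tells. Its arguments: {"type":"object","properties":{"rows":{"type":"array","items":{"type":"array"}}},"required":["rows"]}

```bash
mkdir -p pics; cat > h.py <<'E'
import numpy as np, cv2
from station import arm, get_image
def snap(n,f):
    d=get_image(n); cv2.imwrite('pics/'+f+'.png',d['pixels'][:,:,::-1]); np.savez('pics/'+f+'.npz',**d); return d
def load(f): return dict(np.load('pics/'+f+'.npz'))
def ray(d,u,v):
    K=d['camera_matrix'];E=d['extrinsics']
    p=np.linalg.inv(K)@[u,v,1]; p=np.array([p[0],-p[1],-p[2]])
    R=E[:3,:3]; o=-R.T@E[:3,3]; r=R.T@p; return o,r/np.linalg.norm(r)
def onz(d,u,v,z):
    o,r=ray(d,u,v); return o+r*(z-o[2])/r[2]
def tri(L):
    A=np.zeros((3,3));b=np.zeros(3)
    for d,u,v in L:
        o,r=ray(d,u,v);P=np.eye(3)-np.outer(r,r);A+=P;b+=P@o
    x=np.linalg.solve(A,b)
    return x,[np.linalg.norm((np.eye(3)-np.outer(r,r))@(x-o)) for o,r in [ray(*l) for l in L]]
def proj(d,p):
    q=d['extrinsics'][:3,:3]@np.array(p)+d['extrinsics'][:3,3]; w=d['camera_matrix']@[q[0],-q[1],-q[2]]; return w[:2]/w[2]
E
python3 - <<'E'
from h import *
for n in ['scene','side','wrist']:
    d=snap(n,n+'0'); o,_=ray(d,280,210); print(n,o.round(3),d['camera_matrix'][0,0])
s=arm.state();print(s, arm.tips_ahead)
E
```

```text
scene [ 1.183 -0.132  1.163] 514.61491950172
side [0.447 0.879 1.022] 543.3386641165042
wrist [0.724 0.068 0.373] 333.8124771382369
{'time': 0.15, 'joint_positions': array([-4.39533559, 34.37408339, -0.14570812, 91.66718179,  0.10474632,
       54.02519288, -4.57337158]), 'qvel': array([ 0.01201336, -0.09909414, -0.03584676, -0.08010482, -0.0281221 ,
       -0.04707013, -0.05409418]), 'joint_torque': array([ 2.03994307e-03, -7.76993966e+01,  1.56661626e+00, -2.58236039e+01,
        1.25704729e-02,  6.78423472e-03, -1.49589243e-05]), 'tcp_pos': array([ 7.24683145e-01, -2.20750452e-06,  2.41634224e-01]), 'eef_rot': array([1.79992287e+02, 6.59237189e-02, 3.85040098e-03]), 'ft_force': array([0.27663147, 0.93125369, 0.49534562]), 'wrist_torque': array([-0.01404949, -0.02098803,  0.02450637]), 'gripper_width': 0.08562720842699081} 0.011
```

View pics/scene0.png

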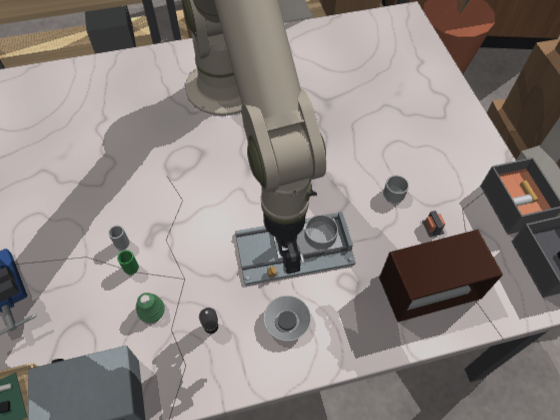

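View pics/side0.png

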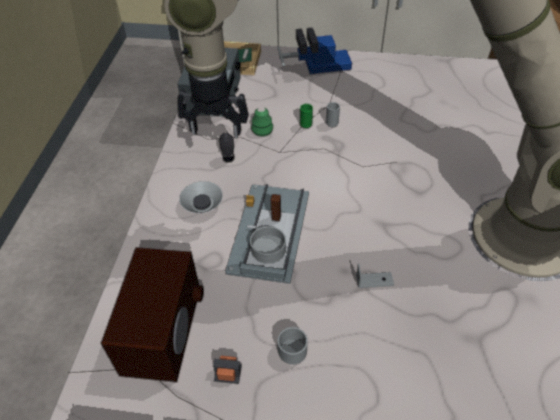

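View pics/wrist0.png

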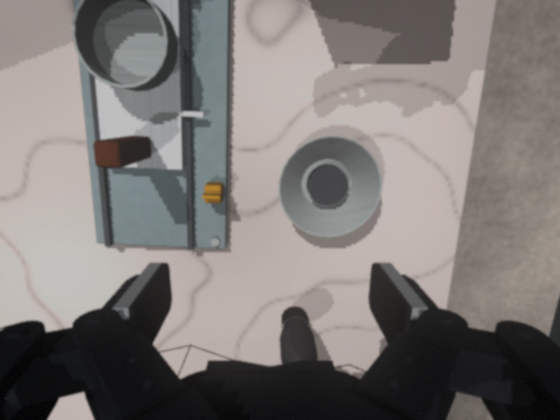

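Candidates: the medium tin is grey at scene (397,188) / side (292,346). The narrow tin is grey at scene (119,237) / side (333,115). The green look-alike is at scene (128,262) / side (306,116). The wide tin is on the slide at scene (320,232), and the speaker dish is at scene (287,320). Checking these in close crops.

```bash
python3 - <<'E'
from h import *
def crop(f,u,v,h,s):
    im=cv2.imread('pics/'+f+'.png'); c=im[v-h:v+h,u-h:u+h]; return cv2.resize(c,(s,s),interpolation=cv2.INTER_CUBIC)
r1=np.hstack([crop('scene0',397,188,25,260),crop('scene0',122,245,30,260),crop('scene0',320,232,30,260)])
r2=np.hstack([crop('side0',292,346,30,260),crop('side0',325,115,30,260),crop('side0',265,230,50,260)])
cv2.imwrite('pics/crops.png',np.vstack([r1,r2]))
E
```

```text
(no output)
```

View pics/crops.png

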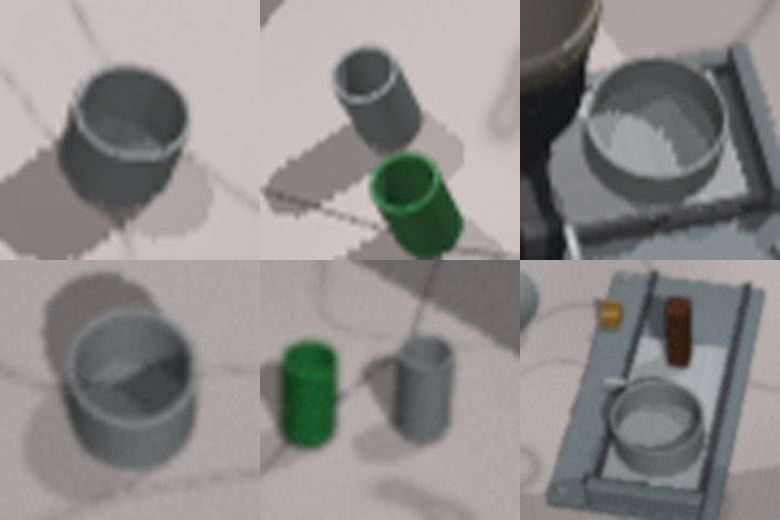

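```bash
python3 - <<'E'
from h import *
a=load('scene0');b=load('side0');w=load('wrist0')
for n,A,B,z in [('med',(397.2,184.3),(292.5,340.7),.05),('nar',(116.7,232.1),(332.8,106.9),.065),('green',(125.5,258.5),(306.5,107),.065),('wide',(321.2,231.5),(267.7,241.5),.059)]:
    x,r=tri([(a,*A),(b,*B)]); print(n,x.round(4),np.round(r,4),onz(a,*A,z).round(4),onz(b,*B,z).round(4))
print('wide wrist',onz(w,124,40,.059).round(4))
# sanity: known bystander-fixed features in wrist
for n,p,z in [('ptr tip',(203,115),.024),('fin',(213,192),.031)]: print(n,onz(w,*p,z).round(4))
E
```

```text
med [0.5104 0.3692 0.0457] [0.0001 0.0001] [0.513  0.3674 0.05  ] [0.51   0.3714 0.05  ]
nar [ 0.4853 -0.3581  0.0591] [0.0001 0.0001] [ 0.489  -0.3569  0.065 ] [ 0.4851 -0.3504  0.065 ]
green [ 0.5607 -0.3454  0.0596] [0.0027 0.0027] [ 0.5665 -0.3429  0.065 ] [ 0.5583 -0.3414  0.065 ]
wide [0.5978 0.132  0.0466] [0.0016 0.0016] [0.6058 0.1298 0.059 ] [0.5946 0.1403 0.059 ]
wide wrist [0.5996 0.1304 0.059 ]
ptr tip [0.657  0.0689 0.024 ]
fin [ 0.6647 -0.0087  0.031 ]
```

Request:
{"name": "play_rows", "arguments": {
  "rows": [
    [8.5,[-2.5,-4,0],0],
    [8.5,[-5,-7.5,0],0],
    [8.5,[-8,-11,0],0],
    [8.5,[-11,-14.5,0],0],
    [8.5,[-13.5,-18,0],0],
    [8.5,[-16,-21.5,0],0],
    [8.5,[-18.5,-25,0],0],
    [8.5,[-21.5,-29,0],0],
    [8.5,[-21.5,-29,0],0],
    [8.5,[-21.5,-29,0],0]
  ]
}}

```text
time: 0.98
tcp_pos: [0.5054, 0.2963, 0.2422]
eef_rot: [-179.9, 0.1, 0.5]
ft_force: [-0.9, 0.2, -0.1]
gripper_width: 0.0851
```

```bash
python3 - <<'E'
from h import *
snap('wrist','w1'); snap('scene','s1'); s=arm.state(); print(s['tcp_pos'],s['eef_rot'],s['time'])
E
```

```text
[0.50913814 0.29113887 0.24220973] [1.79994795e+02 1.36145093e-02 1.77487461e-01] 1.0833
```

View pics/w1.png

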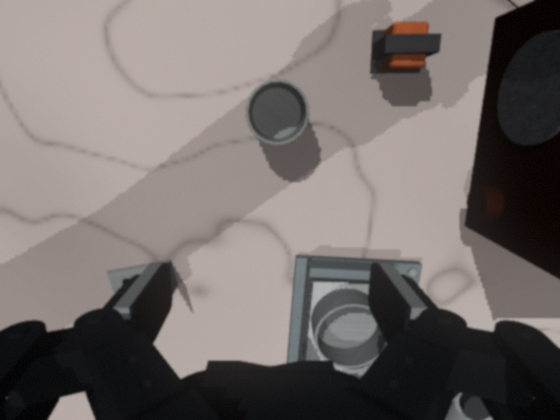

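View pics/s1.png

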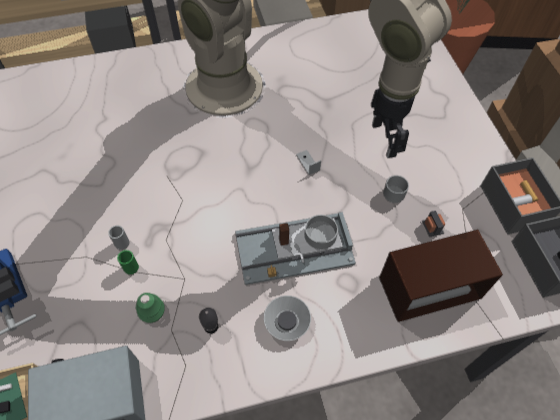

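Wrist view: medium tin rim centre near (277,112). The bracket is at (140,280) and the slide's closed end with the wide tin at (350,325). In the scene view the slide is now in full sight.

```bash
python3 - <<'E'
from h import *
w=load('w1');a=load('scene0');b=load('side0')
g=cv2.cvtColor(w['pixels'],cv2.COLOR_RGB2GRAY)
c=cv2.resize(w['pixels'][70:190,230:340,::-1],None,fx=5,fy=5,interpolation=cv2.INTER_CUBIC);cv2.imwrite('pics/w1c.png',c)
p=(277,112.5)
print(onz(w,*p,.05).round(4)); x,r=tri([(w,*p),(a,397.2,184.3)]);print(x.round(4),r); x,r=tri([(w,*p),(b,292.5,340.7)]);print(x.round(4),r)
E
```

```text
[0.5109 0.3681 0.05  ]
[0.5111 0.3684 0.0471] [np.float64(0.00033114058702788854), np.float64(0.00033114058702797295)]
[0.5107 0.3681 0.0436] [np.float64(0.0002695362426334238), np.float64(0.0002695362426333309)]
```

View pics/w1c.png

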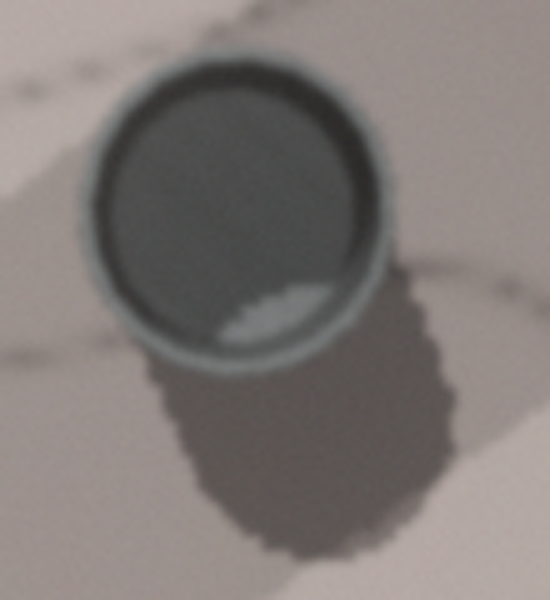

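Request:
{"name": "play_rows", "arguments": {
  "rows": [
    [8.5,[0.1,-3.5,2],0],
    [8.5,[0.1,-6,5],0],
    [8.5,[0.1,-7.8,8.5],0],
    [8.5,[0.1,-7.8,12],0],
    [8.5,[0.1,-7.8,15.5],0],
    [8.5,[0.1,-7.8,18],0],
    [8.5,[0.1,-7.8,19.6],0],
    [8.5,[0.1,-7.8,19.6],0],
    [8.5,[0.1,-7.8,19.6],0],
    [8.5,[0.1,-7.8,19.6],0]
  ]
}}

```text
time: 1.92
tcp_pos: [0.5122, 0.3674, 0.0471]
eef_rot: [-180.0, -0.1, -0.1]
ft_force: [0.7, -0.8, 1.0]
gripper_width: 0.0852
```

```bash
python3 - <<'E'
from h import *
d=snap('wrist','w2'); s=arm.state(); print(s['tcp_pos'],s['eef_rot'],s['time'],arm.tips_ahead)
b=snap('side','sd2');a=snap('scene','s2')
im=np.hstack([cv2.resize(b['pixels'][290:400,230:360,::-1],(520,440)),cv2.resize(a['pixels'][140:220,360:440,::-1],(440,440))]);cv2.imwrite('pics/c2.png',cv2.resize(im,(800,366)))
E
```

```text
[0.51223727 0.36782537 0.04763057] [-1.79943699e+02 -1.00297963e-01 -6.11977237e-02] 1.9667 0.011
```

View pics/c2.png

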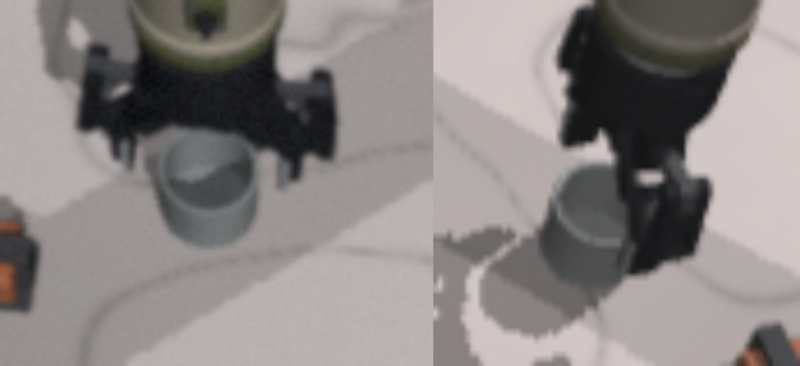

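View pics/w2.png

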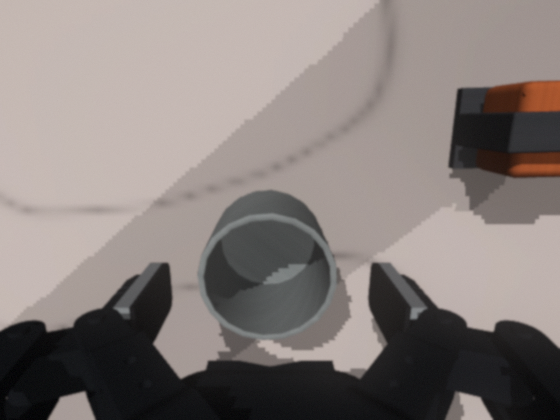

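```bash
python3 - <<'E'
from h import *
d=load('w2'); print(onz(d,267,275,.05)); a=load('w1')
print(tri([(d,267,275),(a,277.4,112)]))
print(proj(d,[.5122,.368,.04]), proj(d,[.5122,.368,.055]))
E
```

```text
[0.51087159 0.37092564 0.05      ]
(array([0.51108148, 0.3685897 , 0.04539701]), [np.float64(0.00024605187434309506), np.float64(0.00024605187434311587)])
[270.08711236 270.75371419] [270.17861528 287.07108575]
```

Request:
{"name": "play_rows", "arguments": {
  "rows": [
    [5,[0,0,0],0],
    [5,[0,0,0],0],
    [5,[0,0,0],0],
    [5,[0,0,0],0],
    [5,[0,0,0],0],
    [5,[0,0,0],0],
    [5,[0,0,0],0],
    [5,[0,0,0],0]
  ]
}}

```text
time: 2.73
tcp_pos: [0.5113, 0.3682, 0.048]
eef_rot: [-180.0, -0.1, 0.0]
ft_force: [-2.5, -1.3, 14.6]
gripper_width: 0.0575
```

```bash
python3 - <<'E'
from h import *
d=snap('wrist','w3'); s=arm.state(); print(s['tcp_pos'],s['eef_rot'],s['time'],arm.tips_ahead,s['gripper_width'])
b=snap('side','sd3');a=snap('scene','s3')
im=np.hstack([cv2.resize(b['pixels'][290:400,230:360,::-1],(520,440)),cv2.resize(a['pixels'][140:220,360:440,::-1],(440,440))]);cv2.imwrite('pics/c3.png',cv2.resize(im,(800,366)))
E
```

```text
[0.51121144 0.36823437 0.04799093] [-1.79956681e+02 -6.40453704e-02  2.33051033e-02] 2.7833 0.011 0.057883146160172545
```

View pics/c3.png

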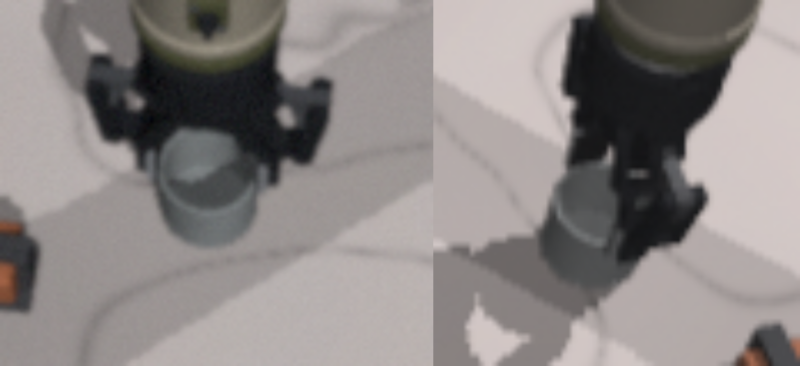

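View pics/w3.png

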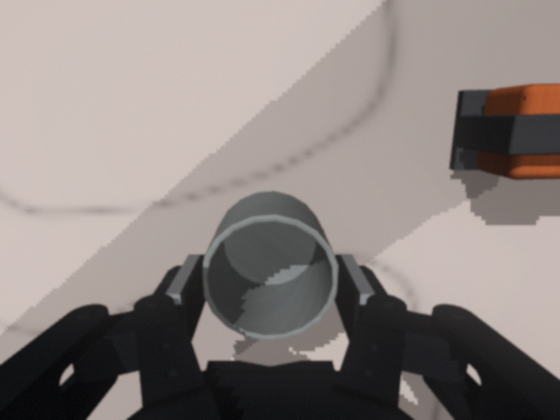

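Request:
{"name": "play_rows", "arguments": {
  "rows": [
    [5,[0,0,-0.5],0],
    [5,[0,0,-2],0],
    [5,[0,0,-5],0],
    [5,[0,0,-8.5],0],
    [5,[0,0,-12],0],
    [5,[0,0,-15],0],
    [5,[0,0,-18],0],
    [5,[0,0,-20],0],
    [5,[0,0,-20],0]
  ]
}}

```text
time: 3.63
tcp_pos: [0.5125, 0.3691, 0.2514]
eef_rot: [-179.7, -0.3, -0.0]
ft_force: [0.3, 0.1, -1.5]
gripper_width: 0.0571
```

Request:
{"name": "play_rows", "arguments": {
  "rows": [
    [5,[1,3.5,0],0],
    [5,[2,7.3,0],0],
    [5,[3,11,0],0],
    [5,[4,14.7,0],0],
    [5,[5,18.5,0],0],
    [5,[6,22.3,0],0],
    [5,[7.5,26,0],0],
    [5,[8.8,29.8,0],0],
    [5,[10,33.5,0],0],
    [5,[11,36.8,0],0]
  ]
}}

```text
time: 4.47
tcp_pos: [0.6211, -0.0029, 0.2457]
eef_rot: [180.0, 0.0, -0.1]
ft_force: [0.3, -0.2, -0.9]
gripper_width: 0.0572
```

Request:
{"name": "play_rows", "arguments": {
  "rows": [
    [5,[0,0,0],0],
    [5,[0,0,0],0],
    [5,[0,0,0],0]
  ]
}}

```text
time: 4.72
tcp_pos: [0.6204, 0.0004, 0.2457]
eef_rot: [-180.0, 0.1, -0.0]
ft_force: [-0.1, 1.0, -1.3]
gripper_width: 0.0574
```

```bash
python3 - <<'E'
from h import *
d=snap('wrist','w4'); s=arm.state(); print(s['tcp_pos'],s['eef_rot'],s['time'],s['gripper_width'])
b=snap('side','sd4')
im=np.hstack([cv2.resize(load('scene0' if 0 else 's1')['pixels'][205:295,225:365,::-1],(400,257),interpolation=3),cv2.resize(load('sd2')['pixels'][170:290,215:325,::-1],(400,436),interpolation=3)[:257]])
cv2.imwrite('pics/c4.png',im)
E
```

```text
[0.62046522 0.00134806 0.24581944] [-1.79961098e+02  5.46193172e-02  8.16134440e-02] 4.7667 0.05745766773202771
```

View pics/w4.png

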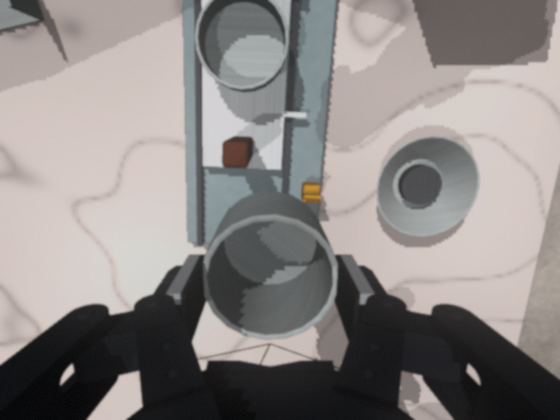

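View pics/c4.png

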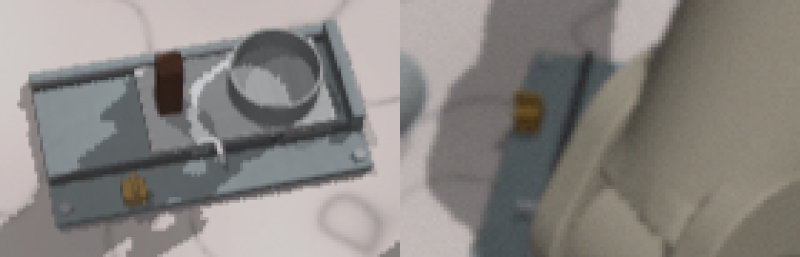

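```bash
python3 - <<'E'
from h import *
w=load('w4')
cv2.imwrite('pics/w4c.png',cv2.resize(w['pixels'][0:180,180:350,::-1],None,fx=3.3,fy=3.3,interpolation=3))
cv2.imwrite('pics/s1c.png',cv2.resize(load('s1')['pixels'][205:295,225:365,::-1],None,fx=5.5,fy=5.5,interpolation=3))
E
```

```text
(no output)
```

View pics/w4c.png

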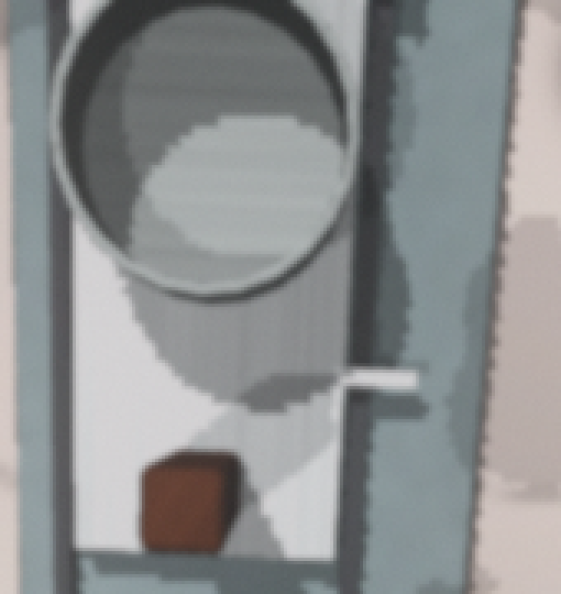

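View pics/s1c.png

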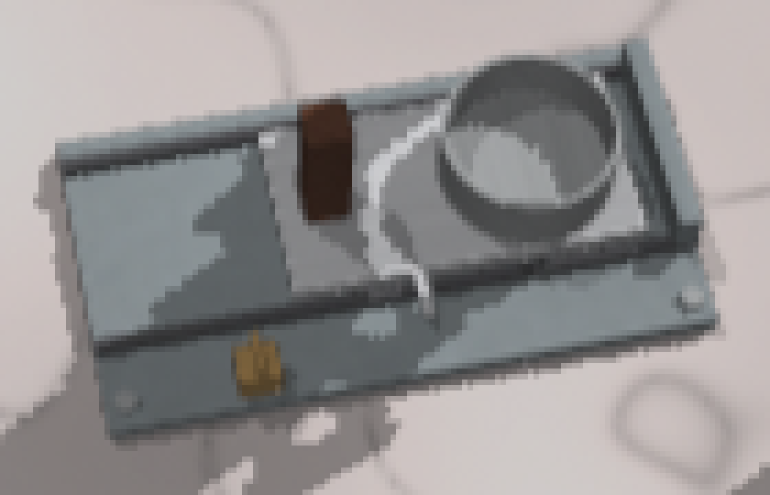

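```bash
python3 - <<'E'
from h import *
w=load('w4');s=load('s1');b=load('side0');w0=load('wrist0')
print(w['extrinsics'][:3,:3].round(3))
for c in [(242.1,43.9),(242.1,41)]:
    print(onz(w,*c,.059).round(4), tri([(w,*c),(s,321.4,228.8)]),tri([(w,*c),(b,267.7,241.5)])[0])
x=onz(w,242.1,42,.059)
# project predicted rim circles on crops
def draw(d,f,z,c,rs,box,k):
    im=cv2.resize(d['pixels'][box[1]:box[3],box[0]:box[2],::-1],None,fx=k,fy=k,interpolation=3)
    for r in rs:
        P=[(proj(d,[c[0]+r*np.cos(t),c[1]+r*np.sin(t),z])-box[:2]+.5)*k-.5 for t in np.linspace(0,6.283,60)]
        for p in P: cv2.circle(im,tuple(int(v) for v in p),1,(0,0,255),-1)
    return im
ims=[cv2.resize(draw(d,None,.059,x,[.041],bx,4),(380,380)) for d,bx in [(w,(190,0,290,100)),(s,(280,190,360,270)),(b,(220,200,320,300)),(w0,(70,0,180,110))]]
cv2.imwrite('pics/ov.png',cv2.resize(np.vstack([np.hstack(ims[:2]),np.hstack(ims[2:])]),(600,600)))
E
```

```text
[[ 1.     0.001 -0.001]
 [-0.001  0.963 -0.271]
 [ 0.     0.271  0.963]]
[0.596  0.1288 0.059 ] (array([0.59580097, 0.1317647 , 0.05386859]), [np.float64(0.001941343202208139), np.float64(0.001941343202208125)]) [0.59577828 0.13118654 0.04736753]
[0.5961 0.1311 0.059 ] (array([0.59571279, 0.13298245, 0.05364092]), [np.float64(0.0008000992569917352), np.float64(0.0008000992569916667)]) [0.5957138  0.13303527 0.04967741]
```

View pics/ov.png

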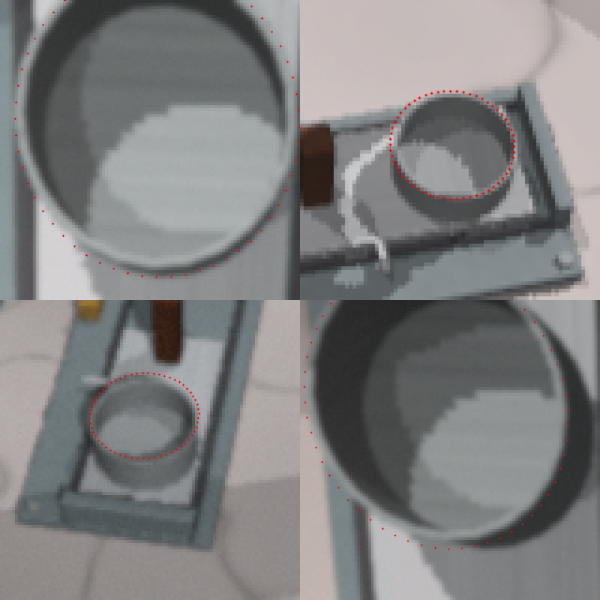

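Request:
{"name": "play_rows", "arguments": {
  "rows": [
    [5,[-0.7,-3.5,0],0],
    [5,[-1.4,-7,0],0],
    [5,[-2,-10.5,0],0],
    [5,[-2.4,-13,1],0],
    [5,[-2.4,-13,3.5],0],
    [5,[-2.4,-13,7],0],
    [5,[-2.4,-13,9.5],0],
    [5,[-2.4,-13,11.3],0],
    [5,[-2.4,-13,11.3],0],
    [5,[-2.4,-13,11.3],0]
  ]
}}

```text
time: 5.65
tcp_pos: [0.5962, 0.1312, 0.1328]
eef_rot: [180.0, 0.1, 0.1]
ft_force: [-0.2, -0.2, -0.6]
gripper_width: 0.0574
```

Request:
{"name": "play_rows", "arguments": {
  "rows": [
    [5,[0,0,0],0],
    [5,[0,0,0],0]
  ]
}}

```text
time: 5.82
tcp_pos: [0.5977, 0.1307, 0.1348]
eef_rot: [-180.0, -0.1, 0.0]
ft_force: [0.3, 0.4, -0.7]
gripper_width: 0.0572
```

```bash
python3 - <<'E'
from h import *
d=snap('wrist','w5'); s=arm.state(); print(s['tcp_pos'],s['eef_rot'],s['time'],s['gripper_width'])
b=snap('side','sd5');a=snap('scene','s5')
im=np.hstack([cv2.resize(b['pixels'][170:290,205:325,::-1],(400,400),interpolation=3),cv2.resize(a['pixels'][170:290,260:380,::-1],(400,400),interpolation=3)])
cv2.imwrite('pics/c5.png',im)
E
```

```text
[0.59774096 0.13042881 0.13486584] [-1.7995836e+02 -1.4033020e-01  1.8834550e-02] 5.8667 0.057412135059756834
```

View pics/w5.png

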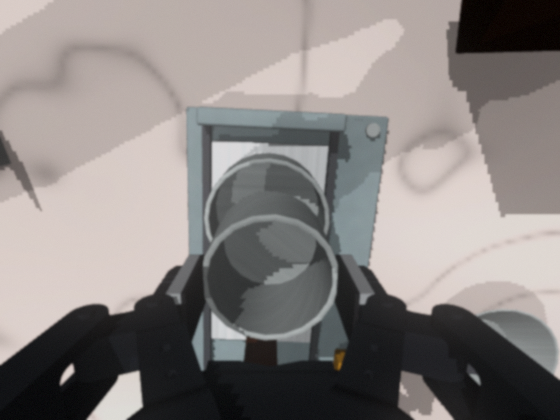

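View pics/c5.png

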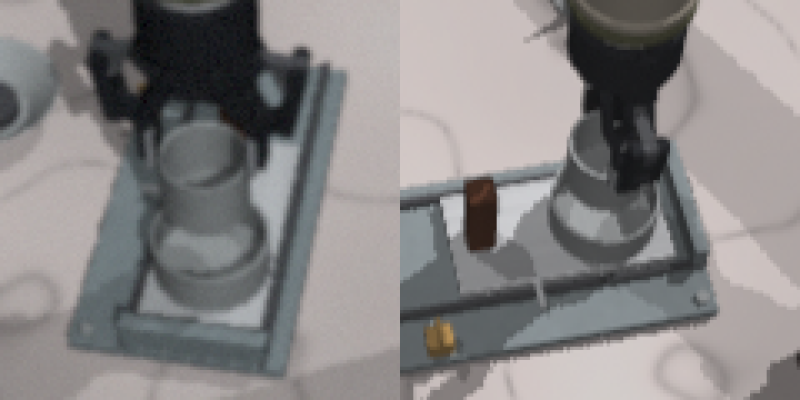

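```bash
cat >> h.py <<'E'
def over(d,circs,box,k):
    im=cv2.resize(d['pixels'][box[1]:box[3],box[0]:box[2],::-1],None,fx=k,fy=k,interpolation=3)
    for c,r in circs:
        for t in np.linspace(0,6.283,70):
            p=(proj(d,[c[0]+r*np.cos(t),c[1]+r*np.sin(t),c[2]])-box[:2]+.5)*k-.5
            cv2.circle(im,tuple(int(v) for v in p),1,(0,0,255),-1)
    return im
E
python3 - <<'E'
from h import *
C=[((.596,.131,.055),.041),((.5977,.1306,.135),.030)]
ims=[over(load(f),C,bx,400/(bx[2]-bx[0])) for f,bx in [('w5',(200,150,340,290)),('sd5',(205,180,325,300)),('s5',(260,170,380,290))]]
cv2.imwrite('pics/ov5.png',cv2.resize(np.hstack([cv2.resize(i,(400,400)) for i in ims]),(800,267)))
w=load('w5')
for v in (158,160): print(onz(w,266,v,.055))
E
```

```text
[0.59530259 0.17337235 0.055     ]
[0.59530068 0.17211832 0.055     ]
```

View pics/ov5.png

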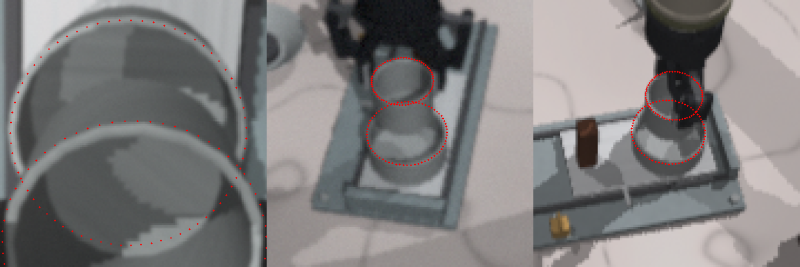

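Request:
{"name": "play_rows", "arguments": {
  "rows": [
    [5,[-0.2,0,1],0],
    [5,[-0.2,0,2],0],
    [5,[-0.2,0,3],0],
    [5,[-0.2,0,4],0],
    [5,[-0.2,0,4.8],0],
    [5,[-0.2,0,5.2],0],
    [5,[-0.2,0,5.5],0],
    [5,[-0.2,0,5.5],0],
    [5,[-0.2,0,5.5],0],
    [5,[-0.2,0,5.5],0]
  ]
}}

```text
time: 6.8
tcp_pos: [0.5952, 0.13, 0.0786]
eef_rot: [-180.0, -0.0, -0.0]
ft_force: [-0.0, -0.0, -1.2]
gripper_width: 0.0575
```

Request:
{"name": "play_rows", "arguments": {
  "rows": [
    [5,[0,0,0.1],0],
    [5,[0,0,0.2],0],
    [5,[0,0,0.3],0],
    [5,[0,0,0.3],0],
    [5,[0,0,0.3],0]
  ]
}}

```text
time: 7.22
tcp_pos: [0.5952, 0.13, 0.0761]
eef_rot: [-180.0, -0.0, -0.0]
ft_force: [-1.6, 0.1, 6.7]
gripper_width: 0.0571
```

```bash
python3 - <<'E'
from h import *
d=snap('wrist','w6'); s=arm.state(); print(s['tcp_pos'],s['eef_rot'],s['time'],s['gripper_width'],s['ft_force'])
b=snap('side','sd6');a=snap('scene','s6')
ims=[d['pixels'][150:360,165:375,::-1],b['pixels'][180:290,205:315,::-1],a['pixels'][170:280,265:375,::-1]]
cv2.imwrite('pics/c6.png',cv2.resize(np.hstack([cv2.resize(i,(400,400),interpolation=3) for i in ims]),(800,267)))
E
```

```text
[0.59524309 0.13002099 0.07610183] [-1.79988500e+02 -4.96545302e-02 -3.97359461e-03] 7.2667 0.05707572365842818 [-1.07795782 -0.6919273   7.65998654]
```

View pics/c6.png

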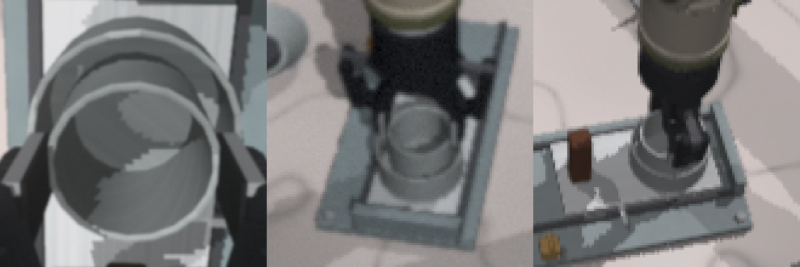

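Contact occurred at TCP z 0.076, which is exactly the expected floor height, and the views show the tin inside the wide tin. Releasing it.

Request:
{"name": "play_rows", "arguments": {
  "rows": [
    [6.5,[0,0,-0.05],0],
    [7,[0,0,-0.05],0],
    [7.5,[0,0,-0.05],0],
    [8,[0,0,-0.05],0],
    [8,[0,0,-0.05],0],
    [8,[0,0,-1],0],
    [8,[0,0,-3],0],
    [8,[0,0,-6],0],
    [8,[0,0,-10],0],
    [8,[0,0,-13],0]
  ]
}}

```text
time: 8.2
tcp_pos: [0.5951, 0.1299, 0.2082]
eef_rot: [-180.0, -0.1, -0.0]
ft_force: [-0.8, 0.1, 0.1]
gripper_width: 0.0801
```

```bash
python3 - <<'E'
from h import *
d=snap('wrist','w7'); s=arm.state(); print(s['tcp_pos'],s['eef_rot'],s['time'],s['gripper_width'],s['ft_force'])
b=snap('side','sd7');a=snap('scene','s7')
C=[((.5955,.131,.055),.041),((.5955,.131,.074),.030)]
ims=[d['pixels'][60:280,165:385,::-1],b['pixels'][180:290,205:315,::-1],a['pixels'][170:280,265:375,::-1]]
r1=np.hstack([cv2.resize(i,(400,400),interpolation=3) for i in ims])
r2=np.hstack([cv2.resize(over(x,C,bx,4),(400,400)) for x,bx in [(d,(165,60,385,280)),(b,(205,180,315,290)),(a,(265,170,375,280))]])
cv2.imwrite('pics/c7.png',cv2.resize(np.vstack([r1,r2]),(800,533)))
E
```

```text
[0.59764075 0.13048487 0.21374007] [-1.79856947e+02 -4.87335441e-01 -3.19019708e-02] 8.25 0.08001242418504331 [2.32720154 0.52365541 3.96776003]
```

View pics/c7.png

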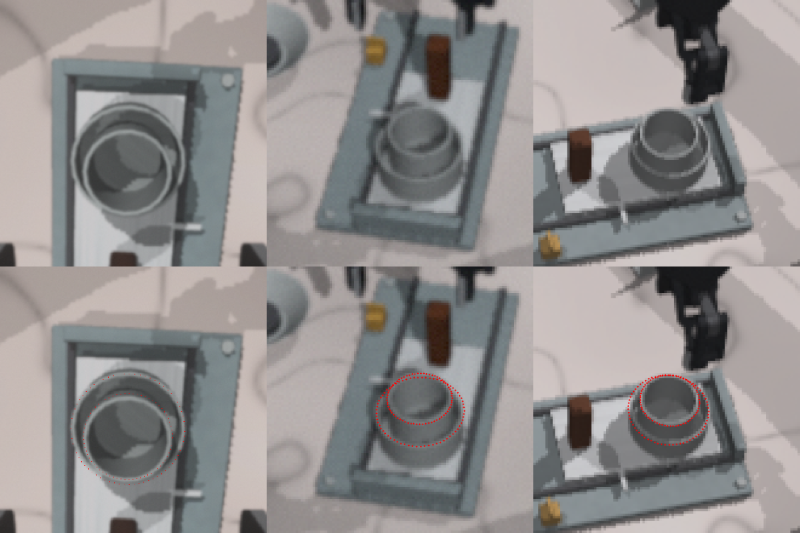

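Request:
{"name": "play_rows", "arguments": {
  "rows": [
    [8,[-0.6,3,-1],0],
    [8,[-1.2,6.5,-2],0],
    [8,[-2,10.2,-3],0],
    [8,[-2.8,14,-3],0],
    [8,[-3.5,18,-3],0],
    [8,[-4.2,22,-3],0],
    [8,[-5,26,-3],0],
    [8,[-5.7,30,-3],0],
    [8,[-6.4,34,-3],0],
    [8,[-7,38,-3],0]
  ]
}}

```text
time: 9.18
tcp_pos: [0.5236, -0.2517, 0.2345]
eef_rot: [-180.0, 0.1, 0.0]
ft_force: [0.8, -0.8, 0.8]
gripper_width: 0.0802
```

Request:
{"name": "play_rows", "arguments": {
  "rows": [
    [8,[-1,4,0],0],
    [8,[-2,8,0],0],
    [8,[-2.7,12,0],0],
    [8,[-3.5,15.5,0],0],
    [8,[-3.5,18,0],0],
    [8,[-3.5,18,0],0],
    [8,[-3.5,18,0],0],
    [8,[-3.5,18,0],0]
  ]
}}

```text
time: 9.85
tcp_pos: [0.4899, -0.4288, 0.2343]
eef_rot: [-179.9, 0.1, 0.0]
ft_force: [-0.4, -0.6, 0.4]
gripper_width: 0.0799
```

```bash
python3 - <<'E'
from h import *
d=snap('wrist','w8'); s=arm.state(); print(s['tcp_pos'],s['eef_rot'],s['time'],s['gripper_width'],s['ft_force'])
E
```

```text
[ 0.49022652 -0.42835685  0.23460493] [-1.79911700e+02  4.91688294e-02  9.16951292e-02] 9.9 0.08002874560075697 [1.06449943 0.79360235 0.54618923]
```

View pics/w8.png

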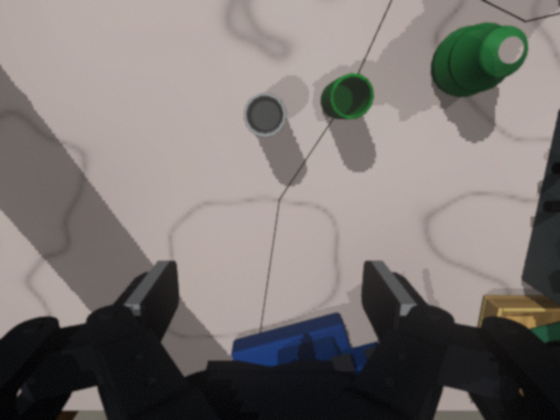

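The wrist view shows the grey narrow tin rim centred near (265,114), the green look-alike at (349,96) and the insulator at (485,60).

```bash
python3 - <<'E'
from h import *
w=load('w8');a=load('scene0');b=load('side0')
p=(265,114)
for z in (.06,.065): print(onz(w,*p,z).round(4),onz(w,349,96,z).round(4))
print(tri([(w,*p),(a,116.7,232.1)]),tri([(w,*p),(b,332.8,106.9)]))
C=[((*onz(w,*p,.062)[:2],.062),.019)]
cv2.imwrite('pics/c8.png',np.hstack([cv2.resize(over(d,C,bx,6),(360,360)) for d,bx in [(w,(230,80,290,140)),(a,(90,205,140,255))]]))
E
```

```text
[ 0.4852 -0.3588  0.06  ] [ 0.5581 -0.3437  0.06  ]
[ 0.4853 -0.3588  0.065 ] [ 0.557 -0.344  0.065]
(array([ 0.48509954, -0.358496  ,  0.05865384]), [np.float64(0.00031328329633017993), np.float64(0.00031328329633028467)]) (array([ 0.48529336, -0.35878712,  0.05846607]), [np.float64(9.509446214321425e-05), np.float64(9.509446214322554e-05)])
```

View pics/c8.png

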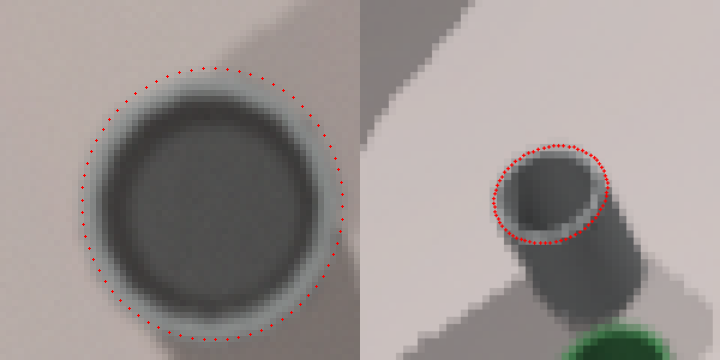

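Request:
{"name": "play_rows", "arguments": {
  "rows": [
    [5.5,[-0.5,-3.5,2],0],
    [5.5,[-0.5,-7,3],0],
    [5.5,[-0.5,-7,3],0],
    [5.5,[-0.5,-7,6],0],
    [5.5,[-0.5,-7,9],0],
    [5.5,[-0.5,-7,12],0],
    [5.5,[-0.5,-7,14],0],
    [5.5,[-0.5,-7,14],0],
    [5.5,[-0.5,-7,14],0]
  ]
}}

```text
time: 10.65
tcp_pos: [0.4851, -0.3585, 0.0948]
eef_rot: [-179.9, 0.1, 0.1]
ft_force: [-0.0, -0.1, 1.2]
gripper_width: 0.0551
```

```bash
python3 - <<'E'
from h import *
d=snap('wrist','w9'); s=arm.state(); print(s['tcp_pos'],s['eef_rot'],s['time'],s['gripper_width'],s['ft_force'])
print(proj(d,[*s['tcp_pos'][:2],.062]))
E
```

```text
[ 0.48564062 -0.35929645  0.09597241] [-1.79989119e+02 -7.84323381e-03  7.75740978e-02] 10.7 0.05484335702299932 [-0.09263136 -0.62144532 -0.16229215]
[271.26272973 251.44936546]
```

View pics/w9.png

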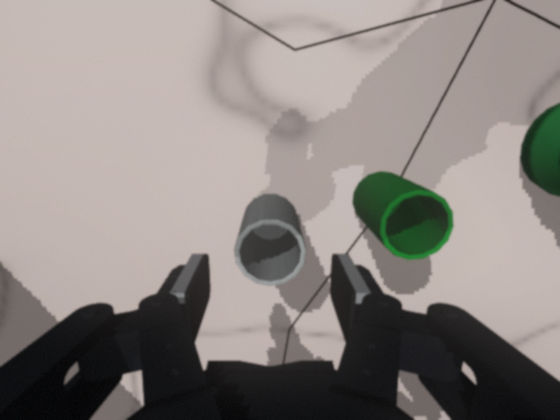

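Request:
{"name": "play_rows", "arguments": {
  "rows": [
    [5.5,[0,0,1],0],
    [5.5,[0,0,2],0],
    [5.5,[0,0,3.1],0],
    [5.5,[0,0,3.1],0],
    [5.5,[0,0,3.1],0],
    [3,[0,0,3.1],0],
    [3,[0,0,3.1],0],
    [3,[0,0,3.1],0],
    [3,[0,0,3.1],0],
    [3,[0,0,3.1],0]
  ]
}}

```text
time: 11.53
tcp_pos: [0.4851, -0.3602, 0.065]
eef_rot: [180.0, -0.0, -0.0]
ft_force: [-0.9, 1.0, 6.9]
gripper_width: 0.0351
```

Request:
{"name": "play_rows", "arguments": {
  "rows": [
    [3,[0,0,0],0],
    [3,[0,0,0],0],
    [3,[0,0,0],0]
  ]
}}

```text
time: 11.78
tcp_pos: [0.4851, -0.3602, 0.0649]
eef_rot: [180.0, -0.0, -0.0]
ft_force: [-2.0, 0.4, 5.8]
gripper_width: 0.0358
```

```bash
python3 - <<'E'
from h import *
d=snap('wrist','w10');a=snap('scene','s10'); s=arm.state(); print(s['tcp_pos'],s['eef_rot'],s['time'],s['gripper_width'],s['ft_force'])
cv2.imwrite('pics/c10.png',np.hstack([d['pixels'][120:420,130:430,::-1],cv2.resize(a['pixels'][190:290,80:180,::-1],(300,300))]))
E
```

```text
[ 0.48513469 -0.36018099  0.06495088] [ 1.79974143e+02 -3.36834217e-02 -6.93187410e-03] 11.8833 0.03562942467826275 [-1.86686632  0.43772637  5.69592591]
```

View pics/c10.png

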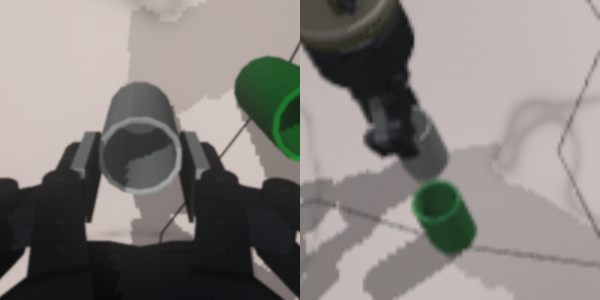

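Request:
{"name": "play_rows", "arguments": {
  "rows": [
    [3,[0,0,-0.5],0],
    [3,[0,0,-2],0],
    [3,[0,0,-5],0],
    [3,[0,0,-8.5],0],
    [3,[0,0,-12],0],
    [3,[1,-2.5,-15],0],
    [3,[2,-6,-17],0],
    [3,[2.8,-10,-18],0],
    [3,[3.6,-14,-18],0],
    [3,[4.4,-18,-18],0]
  ]
}}

```text
time: 12.72
tcp_pos: [0.5294, -0.1785, 0.2458]
eef_rot: [180.0, -0.1, -0.0]
ft_force: [1.1, 1.0, -0.8]
gripper_width: 0.0358
```

Request:
{"name": "play_rows", "arguments": {
  "rows": [
    [3,[0.8,-4,0],0],
    [3,[1.6,-8,0],0],
    [3,[2.4,-12,0],0],
    [3,[3.3,-16,0],0],
    [3,[4.2,-20,0],0],
    [3,[5.1,-24,0],0],
    [3,[6,-27.5,0],0],
    [3,[6.6,-30.9,0],0],
    [3,[6.6,-30.9,2],0],
    [3,[6.6,-30.9,4],0]
  ]
}}

```text
time: 13.55
tcp_pos: [0.5957, 0.1326, 0.2049]
eef_rot: [-179.9, -0.2, 0.3]
ft_force: [-0.1, -0.9, -2.1]
gripper_width: 0.0354
```

Request:
{"name": "play_rows", "arguments": {
  "rows": [
    [3,[0,0,2],0],
    [3,[0,0,3.5],0],
    [3,[0,0,3.5],0],
    [3,[0,0,3.5],0],
    [3,[0,0,3.5],0]
  ]
}}

```text
time: 13.97
tcp_pos: [0.5955, 0.129, 0.1702]
eef_rot: [-180.0, -0.1, -0.0]
ft_force: [-0.2, -1.2, -1.5]
gripper_width: 0.0358
```

```bash
python3 - <<'E'
from h import *
d=snap('wrist','w11'); s=arm.state(); print(s['tcp_pos'],s['eef_rot'],s['time'],s['gripper_width'],s['ft_force'])
b=snap('side','sd11');a=snap('scene','s11')
t=s['tcp_pos']
C=[((.5955,.131,.055),.041),((.5955,.131,.074),.030),((t[0],t[1]+.0015,t[2]-.002),.019)]
cv2.imwrite('pics/ov11.png',cv2.resize(np.hstack([cv2.resize(over(x,C,bx,4),(400,400)) for x,bx in [(d,(165,130,375,340)),(b,(205,170,325,290)),(a,(265,160,375,270))]]),(800,267)))
cv2.imwrite('pics/c11.png',cv2.resize(np.hstack([cv2.resize(x['pixels'][bx[1]:bx[3],bx[0]:bx[2],::-1],(400,400)) for x,bx in [(d,(165,130,375,340)),(b,(205,170,325,290)),(a,(265,160,375,270))]]),(800,267)))
E
```

```text
[0.59563049 0.12906745 0.17052615] [-1.79973214e+02 -9.65323657e-02 -1.06246389e-02] 14.0167 0.0359556325929657 [-0.30438818  0.76950044  0.5935513 ]
```

View pics/ov11.png

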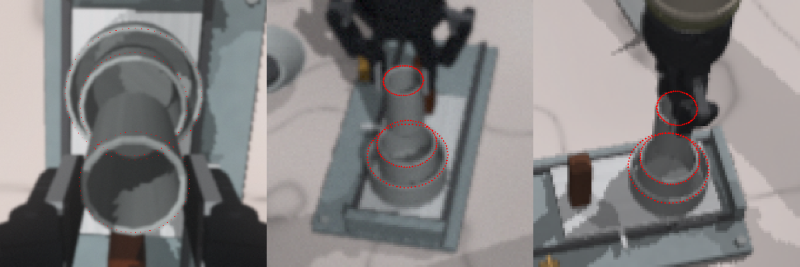

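View pics/c11.png

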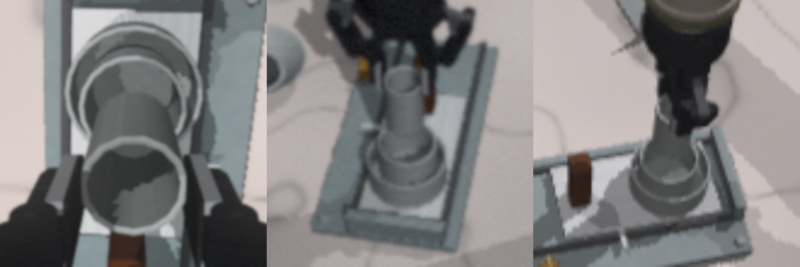

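Request:
{"name": "play_rows", "arguments": {
  "rows": [
    [3,[0,0,1.2],0],
    [3,[0,0,2.4],0],
    [3,[0,0,3.6],0],
    [3,[0,0,4.8],0],
    [3,[0,0,5.8],0],
    [3,[0,0,6.5],0],
    [3,[0,0,7],0],
    [3,[0,0,7],0],
    [3,[0,0,7],0],
    [3,[0,0,7],0]
  ]
}}

```text
time: 14.95
tcp_pos: [0.5953, 0.1291, 0.0996]
eef_rot: [-180.0, -0.0, -0.0]
ft_force: [-0.2, 0.0, -0.1]
gripper_width: 0.0355
```

Request:
{"name": "play_rows", "arguments": {
  "rows": [
    [3,[0,0,0.15],0],
    [3,[0,0,0.25],0],
    [3,[0,0,0.4],0],
    [3,[0,0,0.4],0],
    [3,[0,0,0.4],0]
  ]
}}

```text
time: 15.37
tcp_pos: [0.5954, 0.1291, 0.0969]
eef_rot: [-180.0, -0.1, -0.0]
ft_force: [-3.4, -0.1, 13.7]
gripper_width: 0.0356
```

```bash
python3 - <<'E'
from h import *
d=snap('wrist','w12'); s=arm.state(); print(s['tcp_pos'],s['eef_rot'],s['time'],s['gripper_width'],s['ft_force'])
b=snap('side','sd12');a=snap('scene','s12')
cv2.imwrite('pics/c12.png',cv2.resize(np.hstack([cv2.resize(x['pixels'][bx[1]:bx[3],bx[0]:bx[2],::-1],(400,400)) for x,bx in [(d,(165,130,375,340)),(b,(205,170,325,290)),(a,(265,160,375,270))]]),(800,267)))
E
```

```text
[0.59539502 0.12909607 0.09685894] [-1.79974165e+02 -8.76290494e-02 -6.71284739e-03] 15.4167 0.03566657500803791 [-2.73123715 -0.05982121 13.89230847]
```

View pics/c12.png

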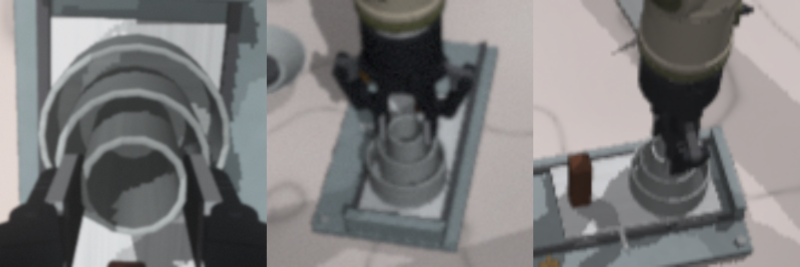

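Request:
{"name": "play_rows", "arguments": {
  "rows": [
    [3,[0,0,-0.1],0],
    [4.5,[0,0,-0.1],0],
    [5,[0,0,-0.1],0],
    [5.5,[0,0,-0.1],0],
    [6,[0,0,-0.1],0],
    [6,[0,0,-0.1],0],
    [6,[0,0,-1],0],
    [6,[0,0,-3],0],
    [6,[0,0,-6],0],
    [6,[0,0,-9],0]
  ]
}}

```text
time: 16.35
tcp_pos: [0.5944, 0.1288, 0.1862]
eef_rot: [180.0, 0.1, 0.0]
ft_force: [0.8, -0.4, 0.7]
gripper_width: 0.06
```

Request:
{"name": "play_rows", "arguments": {
  "rows": [
    [6,[0,3,-2],0],
    [6,[0,6,-2],0],
    [6,[0,10,-2],0],
    [6,[0,13,-2],0],
    [6,[0,13,-2],0],
    [6,[0,13,-2],0],
    [6,[0,13,-2],0]
  ]
}}

```text
time: 16.93
tcp_pos: [0.595, -0.0005, 0.2057]
eef_rot: [-180.0, -0.0, -0.0]
ft_force: [-0.0, 0.0, 0.2]
gripper_width: 0.0598
```

```bash
python3 - <<'E'
from h import *
d=snap('wrist','w13'); s=arm.state(); print(s['tcp_pos'],s['eef_rot'],s['time'],s['gripper_width'],s['ft_force'])
b=snap('side','sd13');a=snap('scene','s13')
cv2.imwrite('pics/c13.png',cv2.resize(np.hstack([cv2.resize(x['pixels'][bx[1]:bx[3],bx[0]:bx[2],::-1],(400,400)) for x,bx in [(b,(205,170,325,290)),(a,(225,180,365,320))]]),(800,400)))
cv2.imwrite('pics/w13c.png',cv2.resize(d['pixels'][0:230,160:390,::-1],None,fx=3.4,fy=3.4,interpolation=3)[:600])
E
```

```text
[5.95045305e-01 3.35391446e-04 2.05546126e-01] [-1.79956489e+02 -1.01883480e-02  7.98471368e-02] 16.9833 0.06008207615548704 [-0.27552475  0.32521924  1.1761514 ]
```

View pics/w13.png

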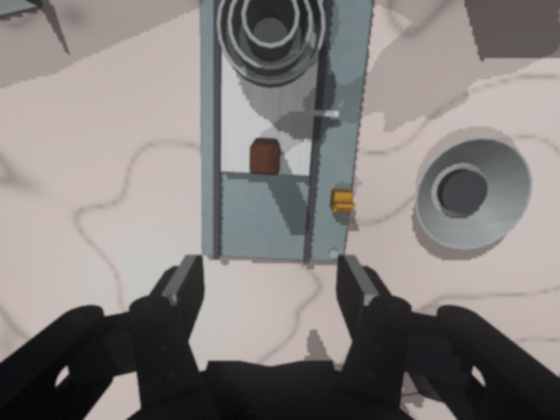

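View pics/c13.png

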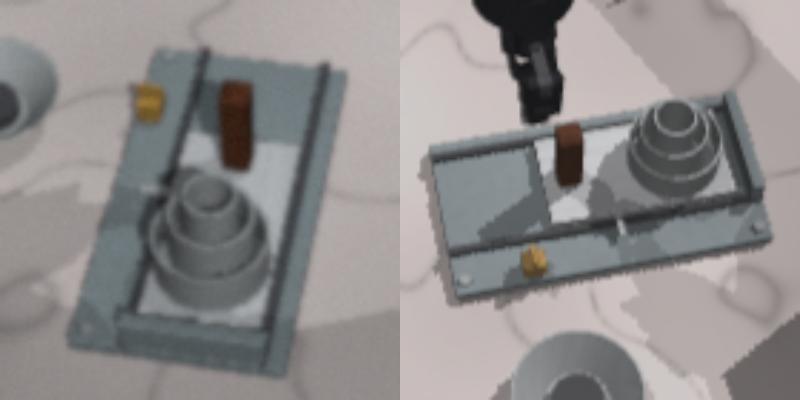

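View pics/w13c.png

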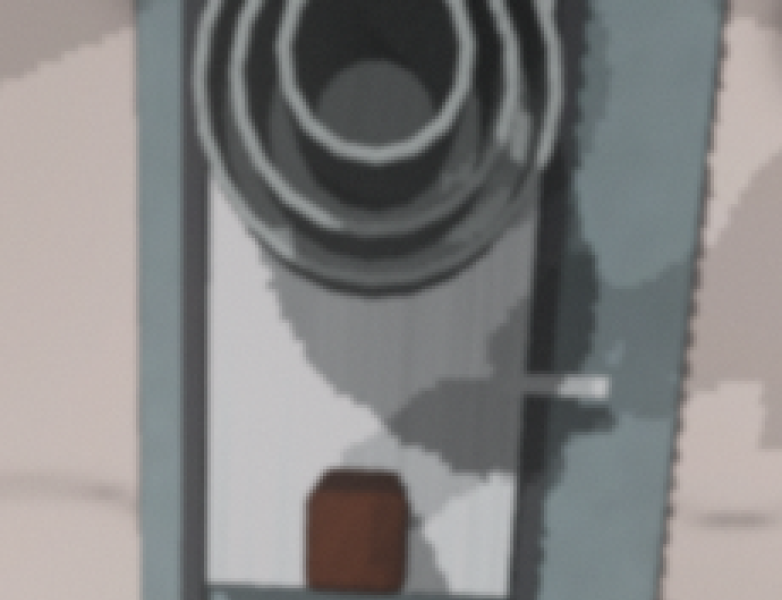

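```bash
python3 - <<'E'
from h import *
d=load('w13')
L=[onz(d,199.7,0,.012),onz(d,200.6,173.5,.012)]
R=[onz(d,373.2,0,.012),onz(d,355.6,164.7,.012)]
for n,(p,q) in dict(L=L,R=R).items(): print(n,p.round(4),q.round(4),'ang rad',np.arctan2(p[1]-q[1],p[0]-q[0]))
# lower base edge in image corners
print([onz(d,u,v,.012).round(4) for u,v in [(202,258),(343,263)]])
# grip top quad from crop: face
for u,v in [(306,505),(407,505),(407,590),(306,590)]:
    print('grip',onz(d,160+u/3.4,v/3.4,.1).round(4))
for u,v in [(598,374),(598,398)]: print('ptr',onz(d,160+u/3.4,v/3.4,.024).round(4))
cv2.imwrite('pics/w13d.png',cv2.resize(d['pixels'][85:275,190:380,::-1],None,fx=4,fy=4,interpolation=3)[:600])
cv2.imwrite('pics/s13d.png',cv2.resize(load('s13')['pixels'][210:290,225:365,::-1],None,fx=5.6,fy=5.6,interpolation=3)[:600])
E
```

```text
L [0.5347 0.1636 0.012 ] [0.5272 0.0134 0.012 ] ang rad 1.5208645197212238
R [0.6837 0.1638 0.012 ] [0.6786 0.0222 0.012 ] ang rad 1.5344929164476437
[array([ 0.5237, -0.0763,  0.012 ]), array([ 0.6726, -0.082 ,  0.012 ])]
grip [0.581  0.0458 0.1   ]
grip [0.6019 0.0458 0.1   ]
grip [0.602  0.0281 0.1   ]
grip [0.5808 0.0281 0.1   ]
ptr [0.6543 0.073  0.024 ]
ptr [0.6546 0.0669 0.024 ]
```

View pics/w13d.png

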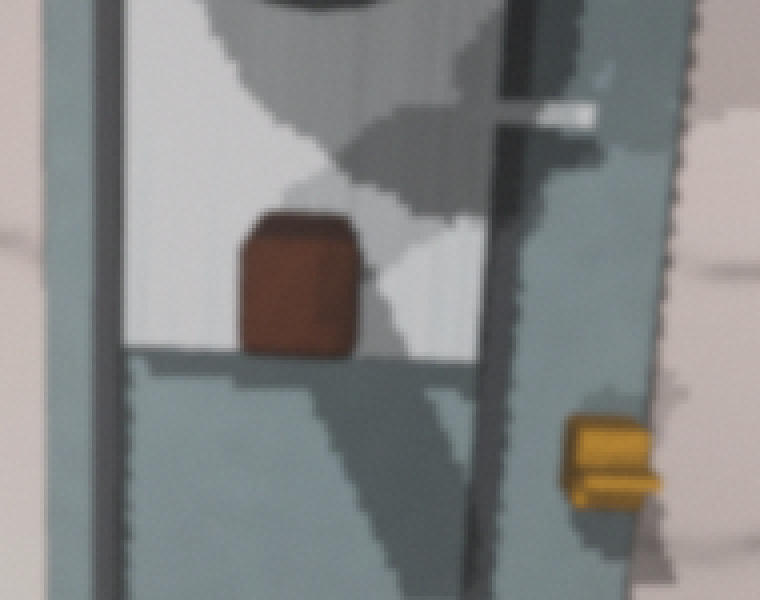

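View pics/s13d.png

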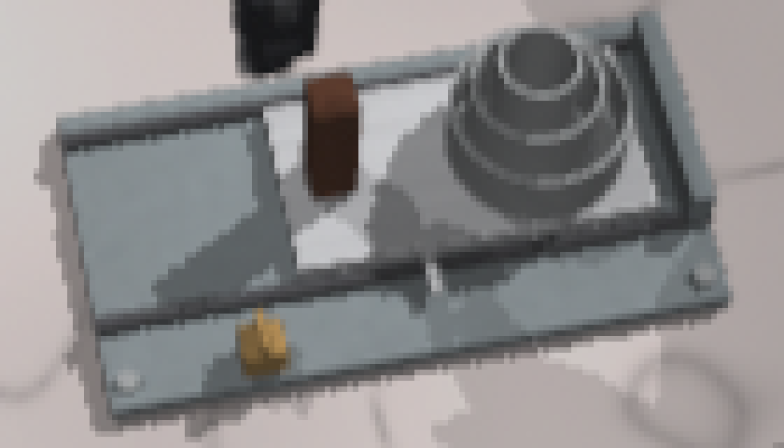

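```bash
python3 - <<'E'
from h import *
a=load('w13')['pixels'][180:220,320:365,::-1]; b=load('s13')['pixels'][255:285,260:290,::-1]; c=load('w4')['pixels'][175:210,292:327,::-1]
cv2.imwrite('pics/br.png',np.hstack([cv2.resize(a,(405,360),interpolation=0),cv2.resize(b,(360,360),interpolation=0)]))
E
```

```text
(no output)
```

View pics/br.png

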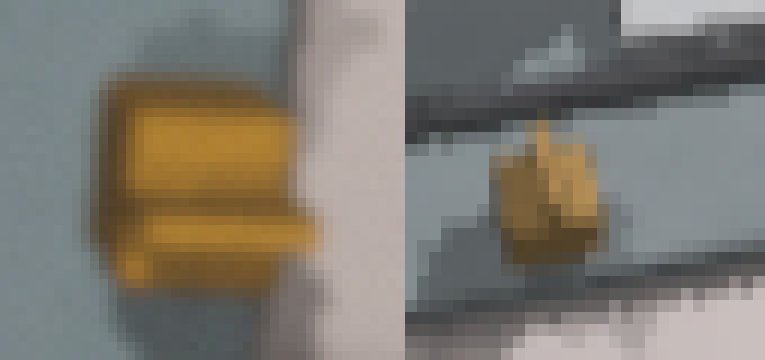

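```bash
python3 - <<'E'
from h import *
d=load('w13');a=load('s13')
e=np.array([np.cos(1.53),np.sin(1.53)])
m=onz(d,333.9,205.4,.031); m2=onz(a,271.2,265.4,.031); m3=onz(d,345,205.4,.031); print('mark',m,m2,m3,'tri',tri([(d,333.9,205.4),(a,271.2,265.4)]))
# pointer tip: wrist crop4 (596,115)->; scene crop5.6 (437,290)
pw=(190+596/4-.5,85+115/4-.4); ps=(225+435/5.6,210+288/5.6)
p=onz(d,*pw,.024); p2=onz(a,*ps,.024); print('ptr',p,p2,tri([(d,*pw),(a,*ps)]))
print('pull wrist',(p-m)[:2]@e,'scene',(p2-m2)[:2]@e)
E
```

```text
mark [ 0.6558169  -0.01382223  0.031     ] [ 0.6521593 -0.0086673  0.031    ] [ 0.66634478 -0.01381471  0.031     ] tri (array([ 0.65493555, -0.01062213,  0.03848407]), [np.float64(0.0013403509993601145), np.float64(0.0013403509993601646)])
ptr [0.65682133 0.0700858  0.024     ] [0.65725341 0.06963608 0.024     ] (array([0.65693252, 0.06993323, 0.02322621]), [np.float64(0.00016387729338992752), np.float64(0.0001638772933899787)])
pull wrist 0.08387917862558103 scene 0.07844599023824064
```

Request:
{"name": "play_rows", "arguments": {
  "rows": [
    [5,[-0.2,-1.8,2],1],
    [5,[-0.35,-3.6,4],2.3],
    [5,[-0.35,-3.6,6.5],2.3],
    [5,[-0.35,-3.6,7],2.3],
    [5,[-0.35,-3.6,7],2.3],
    [5,[-0.35,-3.6,7],2.3],
    [5,[-0.35,-3.6,7],2.3]
  ]
}}

```text
time: 17.67
tcp_pos: [0.5922, 0.0347, 0.1364]
eef_rot: [180.0, -0.1, -2.3]
ft_force: [-0.3, -0.1, -0.3]
gripper_width: 0.0501
```

```bash
python3 - <<'E'
from h import *
d=snap('wrist','w14'); s=arm.state(); print(s['tcp_pos'],s['eef_rot'],s['time'],s['gripper_width'],s['ft_force'])
print(proj(d,[*s['tcp_pos'][:2],.1]),proj(d,[.5916,.0365,.1]))
E
```

```text
[0.59228633 0.03460601 0.1365935 ] [-1.79995287e+02 -1.11821697e-01 -2.33134166e+00] 17.7167 0.04975256810146655 [1.00044053 0.16127017 0.67373333]
[270.1038384  247.51615469] [268.68789645 244.2794608 ]
```

View pics/w14.png

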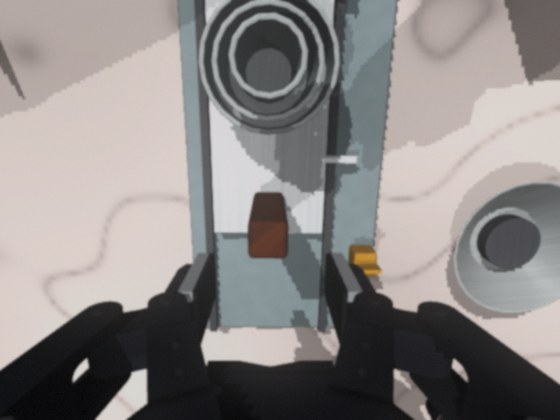

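Request:
{"name": "play_rows", "arguments": {
  "rows": [
    [5,[-0.1,-0.3,1.5],0],
    [5,[-0.1,-0.3,3.5],0],
    [5,[-0.1,-0.3,5.5],0],
    [5,[-0.1,-0.3,7],0],
    [5,[-0.1,-0.3,7.4],0],
    [5,[-0.1,-0.3,7.4],0],
    [5,[-0.1,-0.3,7.4],0],
    [1,[-0.1,-0.3,7.4],0],
    [1,[-0.1,-0.3,7.4],0],
    [1,[-0.1,-0.3,7.4],0]
  ]
}}

```text
time: 18.55
tcp_pos: [0.5913, 0.038, 0.0625]
eef_rot: [-180.0, -0.1, -2.3]
ft_force: [-0.7, -0.3, 2.8]
gripper_width: 0.0216
```

Request:
{"name": "play_rows", "arguments": {
  "rows": [
    [1,[0,0,0],0],
    [1,[0,0,0],0],
    [1,[0,0,0],0],
    [1,[0,0,0],0],
    [1,[0,0,0],0]
  ]
}}

```text
time: 18.97
tcp_pos: [0.5913, 0.038, 0.0625]
eef_rot: [-180.0, -0.1, -2.3]
ft_force: [-1.0, -0.1, 6.0]
gripper_width: 0.021
```

```bash
python3 - <<'E'
from h import *
d=snap('wrist','w15'); s=arm.state(); print(s['tcp_pos'],s['eef_rot'],s['time'],s['gripper_width'],s['ft_force'])
E
```

```text
[0.59134072 0.03798343 0.06252536] [-1.79983288e+02 -1.09081379e-01 -2.34785030e+00] 19.0167 0.021473626754527672 [-0.35847765 -0.33184425  6.33590407]
```

View pics/w15.png

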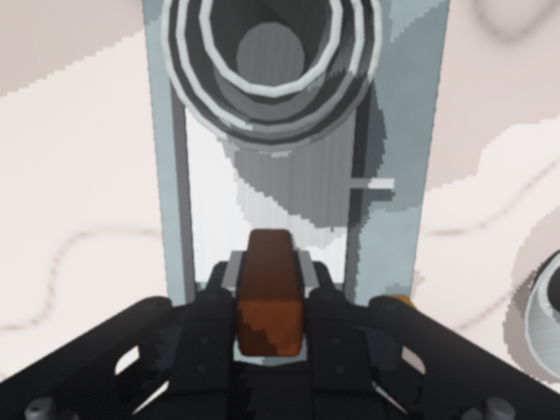

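Request:
{"name": "play_rows", "arguments": {
  "rows": [
    [1,[0,0.2,0],0],
    [1,[0,0.6,0],0],
    [1,[0,1.2,0],0],
    [1,[0,1.9,0],0],
    [1,[0,2.6,0],0],
    [1,[0,3.3,0],0],
    [1,[0,4,0],0],
    [1,[0,4.7,0],0],
    [1,[0,5.3,0],0],
    [1,[0,5.8,0],0]
  ]
}}

```text
time: 19.85
tcp_pos: [0.5886, -0.018, 0.0625]
eef_rot: [-179.9, -0.1, -2.3]
ft_force: [-1.5, 8.8, 7.9]
gripper_width: 0.0216
```

Request:
{"name": "play_rows", "arguments": {
  "rows": [
    [1,[0,0.4,0],0],
    [1,[0,0.8,0],0],
    [1,[0,1.2,0],0],
    [1,[0,1.4,0],0],
    [1,[0,1.5,0],0],
    [1,[0,1.5,0],0],
    [1,[0,1.5,0],0],
    [1,[0,1.5,0],0]
  ]
}}

```text
time: 20.52
tcp_pos: [0.588, -0.0324, 0.0625]
eef_rot: [-179.9, -0.1, -2.2]
ft_force: [-2.1, 9.2, 8.4]
gripper_width: 0.0215
```

```bash
python3 - <<'E'
from h import *
d=snap('wrist','w16'); s=arm.state(); print(s['tcp_pos'],s['eef_rot'],s['time'],s['gripper_width'],s['ft_force'])
b=snap('side','sd16');a=snap('scene','s16')
cv2.imwrite('pics/c16.png',np.hstack([cv2.resize(x['pixels'][bx[1]:bx[3],bx[0]:bx[2],::-1],(400,400),interpolation=3) for x,bx in [(b,(205,170,325,290)),(a,(235,190,335,290))]]))
E
```

```text
[ 0.58798891 -0.03231594  0.06250428] [-1.79854661e+02 -6.01605664e-02 -2.23504550e+00] 20.5667 0.021596246219273814 [-2.71049414  8.41201888  9.08563291]
```

View pics/w16.png

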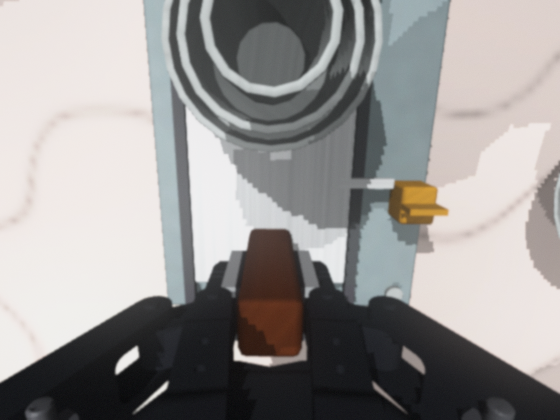

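View pics/c16.png

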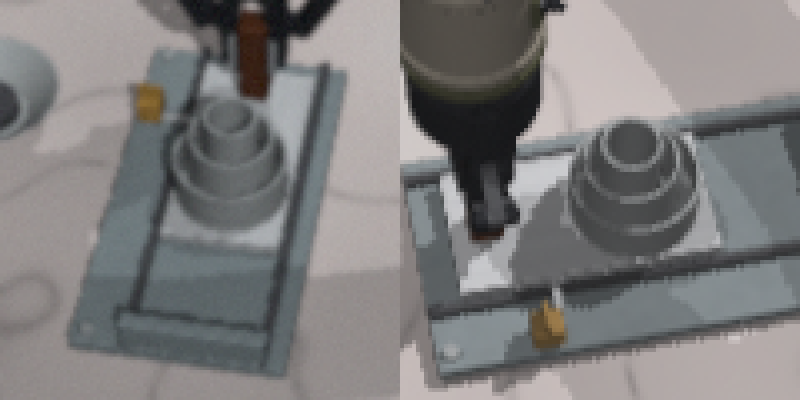

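```bash
python3 - <<'E'
from h import *
a=load('w16')['pixels'][165:235,335:455,::-1]; b=load('s16')['pixels'][255:285,260:290,::-1]
cv2.imwrite('pics/br16.png',np.hstack([cv2.resize(a,(720,420),interpolation=0)]))
cv2.imwrite('pics/br16s.png',cv2.resize(b,(480,480),interpolation=0))
E
```

```text
(no output)
```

View pics/br16.png

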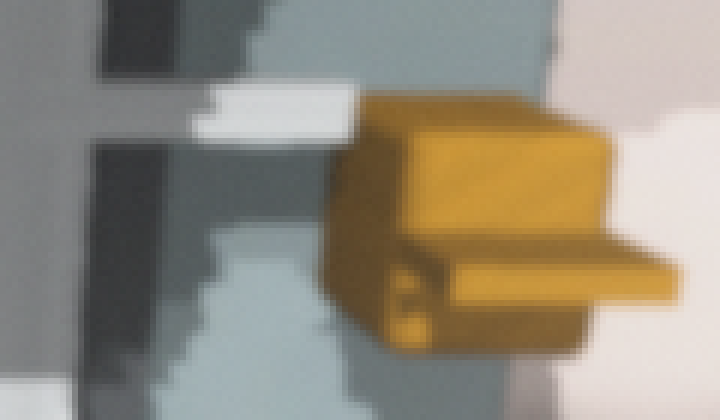

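View pics/br16s.png

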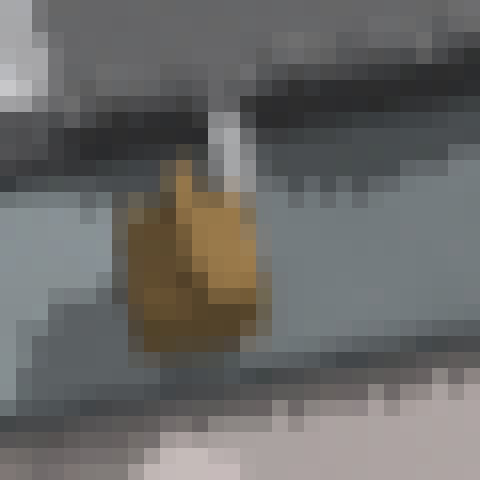

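```bash
python3 - <<'E'
from h import *
d=load('w16');a=load('s16');e=np.array([np.cos(1.53),np.sin(1.53)])
p=onz(d,393.8,183.3,.024)
print('fin top c',(p-onz(d,410,211.6,.031))[:2]@e,'fin base front+1.5',(p-onz(d,406,203.8,.020))[:2]@e+.0015)
f,bk=onz(d,403,165+131/6-.4,.02),onz(d,403,165+350/6-.4,.02); print('block len',(f-bk)[:2]@e,'ptr to mid',(p-(f+bk)/2)[:2]@e)
print(p,onz(d,410,211.6,.031), onz(d,406,203.8,.02))
q=onz(a,260+230/16-.5,255+185/16-.5,.024); m=onz(a,260+184/16-.5,255+165/16-.5,.031); print('scene',(q-m)[:2]@e,q,m)
E
```

```text
fin top c 0.013198829817349676 fin base front+1.5 0.013460193656083835
block len 0.020314745068681406 ptr to mid 0.012609382638194272
[ 6.53228679e-01 -9.27692390e-05  2.40000000e-02] [ 0.65974587 -0.01356862  0.031     ] [ 0.66196879 -0.01241968  0.02      ]
scene 0.0068292354721867 [ 0.65220104 -0.00199605  0.024     ] [ 0.6505107  -0.00876197  0.031     ]
```

Request:
{"name": "play_rows", "arguments": {
  "rows": [
    [1,[0,0.2,0],0],
    [1,[0,0.5,0],0],
    [1,[0,0.8,0],0],
    [1,[0,1,0],0],
    [1,[0,1,0],0],
    [1,[0,1,0],0],
    [1,[0,1,0],0]
  ]
}}

```text
time: 21.25
tcp_pos: [0.5875, -0.0421, 0.0625]
eef_rot: [-179.8, -0.1, -2.2]
ft_force: [-2.8, 8.9, 8.3]
gripper_width: 0.0214
```

```bash
python3 - <<'E'
from h import *
d=snap('wrist','w17'); s=arm.state(); print(s['tcp_pos'],s['eef_rot'],s['time'],s['gripper_width'],s['ft_force'])
b=snap('side','sd17');a=snap('scene','s17')
cv2.imwrite('pics/br17.png',np.hstack([cv2.resize(d['pixels'][160:220,335:455,::-1],(720,360),interpolation=0)]))
cv2.imwrite('pics/br17s.png',np.hstack([cv2.resize(a['pixels'][255:285,260:290,::-1],(390,390),interpolation=0),cv2.resize(b['pixels'][185:215,235:265,::-1],(390,390),interpolation=0)]))
E
```

```text
[ 0.58750323 -0.04211068  0.06249729] [-1.79844564e+02 -4.87533743e-02 -2.22963815e+00] 21.3 0.021406725048602304 [-2.52228468  9.15685425  8.46454023]
```

View pics/br17.png

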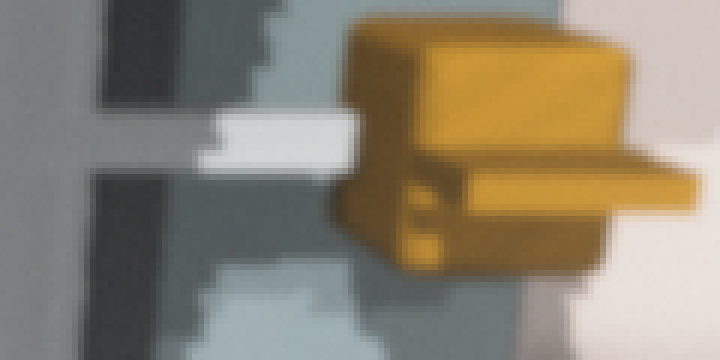

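View pics/br17s.png

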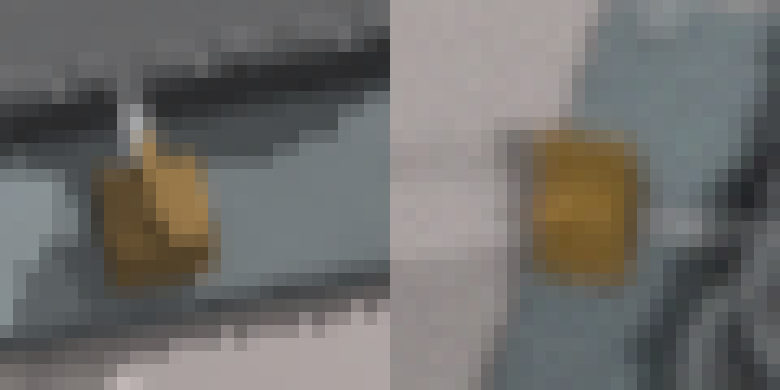

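```bash
python3 - <<'E'
from h import *
d=load('w17');a=load('s17');b=load('sd17');e=np.array([np.cos(1.53),np.sin(1.53),0]);n=np.array([np.sin(1.53),-np.cos(1.53),0])
p=onz(d,393.8,160+140/6-.4,.024)
m=onz(d,335+465/6,160+191/6-.4,.031); fb=onz(d,335+428/6,160+151/6-.4,.02)
print('short by',(p-m)@e,(p-fb)@e+.0015)
f,bk=onz(d,407,160+45/6-.4,.02),onz(d,407,160+270/6-.4,.02); print((f-bk)@e,(p-(f+bk)/2)@e)
for q in (p,m,(m-.0*e)): print('m/p',q)
for nm,x in [('ptr',p),('ptr root',p-.01*n),('fin in',m),('fin out',m+.018*n),('blk f',m+.01*e-[0,0,.011]),('blk b',m-.01*e-[0,0,.011])]:
    u=proj(a,x);v=proj(b,x); print(nm,'scene crop',((u-[260,255]+.5)*13).round(),'side crop',((v-[235,185]+.5)*13+[390,0]).round())
E
```

```text
short by 0.0029310078145152936 0.0032391744307088202
0.02023028046305201 0.002477378001509925
m/p [ 0.65273847 -0.00965371  0.024     ]
m/p [ 0.65973335 -0.01287268  0.031     ]
m/p [ 0.65973335 -0.01287268  0.031     ]
ptr scene crop [148. 162.] side crop [647. 209.]
ptr root scene crop [137. 115.] side crop [698. 216.]
fin in scene crop [140. 182.] side crop [612. 169.]
fin out scene crop [159. 269.] side crop [520. 158.]
blk f scene crop [193. 198.] side crop [604. 246.]
blk b scene crop [ 88. 218.] side crop [626. 170.]
```

```bash
python3 - <<'E'
from h import *
d=load('w17');a=load('s17');b=load('sd17');e=np.array([np.cos(1.53),np.sin(1.53),0]);n=np.array([np.sin(1.53),-np.cos(1.53),0])
p=onz(d,393.8,160+140/6-.4,.024)
m=onz(d,335+465/6,160+191/6-.4,.043); fb=onz(d,335+428/6,160+151/6-.4,.032)
print('short by',(p-m)@e,(p-fb)@e+.0015,m,fb)
f,bk=onz(d,407,160+45/6-.4,.032),onz(d,407,160+270/6-.4,.032); print((f-bk)@e,(p-(f+bk)/2)@e)
for nm,x in [('ptr',p),('ptr root',p-.01*n),('fin in',m),('fin out',m+.018*n),('blk f',m+.01*e-[0,0,.011]),('blk b',m-.01*e-[0,0,.011])]:
    u=proj(a,x);v=proj(b,x); print(nm,'scene crop',((u-[260,255]+.5)*13).round(),'side crop',((v-[235,185]+.5)*13+[390,0]).round())
# height of fin inner top corner across wrist views + scene
w16=load('w16'); w13=load('w13');s13=load('s13')
print(tri([(d,335+465/6-.4,160+191/6-.4),(w16,335+450/6-.4,211.6),(w13,333.9,205.4)]))
print(tri([(d,335+465/6-.4,160+191/6-.4),(a,260+149/13-.5,255+136/13-.5)]))
E
```

```text
short by 0.0003032708462567713 0.000860076064009794 [ 0.65457241 -0.01003209  0.043     ] [ 0.65600474 -0.00914657  0.032     ]
0.01883328011855967 4.730304827281553e-05
ptr scene crop [148. 162.] side crop [647. 209.]
ptr root scene crop [137. 115.] side crop [698. 216.]
fin in scene crop [148. 127.] side crop [632. 139.]
fin out scene crop [167. 213.] side crop [540. 128.]
blk f scene crop [201. 142.] side crop [625. 217.]
blk b scene crop [ 95. 162.] side crop [647. 141.]
(array([ 0.65261266, -0.00907653,  0.04718971]), [np.float64(4.499504319674295e-05), np.float64(0.0003814238334557555), np.float64(0.00042065593044678237)])
(array([ 0.65540027, -0.01027356,  0.04084964]), [np.float64(0.00027489377596291953), np.float64(0.00027489377596286093)])
```

```bash
python3 - <<'E'
from h import *
d=load('w17');b=load('sd17');a=load('s17')
cv2.imwrite('pics/c17.png',np.hstack([cv2.resize(x['pixels'][bx[1]:bx[3],bx[0]:bx[2],::-1],(266,266),interpolation=3) for x,bx in [(d,(150,0,400,250)),(b,(205,150,325,270)),(a,(235,190,335,290))]]))
print(np.abs(arm.state()['qvel']).max())
E
```

```text
0.10183652690291921
```

View pics/c17.png

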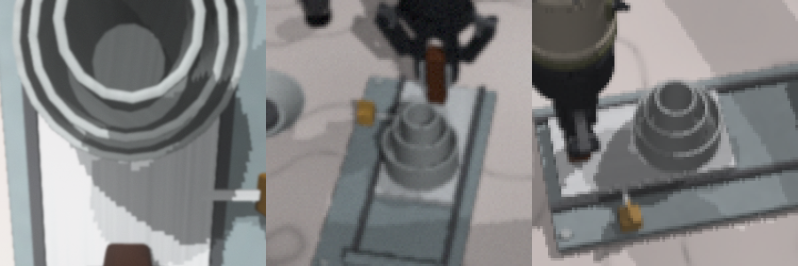

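The tins are nested and flat, the pointer is level with the fin, and the grip is held. Handing in.

```bash
python3 -c "
from station import arm
print(arm.job_done())"
```

```text
the job is handed in; nothing more can be done
None
```

I nested the medium tin in the wide one and the narrow tin in the medium one. I then pulled the slide out about 80 mm by its wooden grip and handed the job in at about 21 s of the 64 s, still holding it. The hand-in gives no verdict.

**Tins:** Each tin touched down within 1 mm of the height expected for the floor beneath it. All three cameras show the nest upright and centred after the pull.

**Pointer and mark:** The wrist view puts the pointer 0 to 0.9 mm short of the mark. The coarser scene camera suggests 2 to 3 mm past it, and the side camera about 2 mm short. All of these are inside the 5 mm limit, but they disagree.

**Height error caught on the way:** I first took the brass block's height from the bench. Comparing the views showed it stands on the base plate, with the fin's top at about 43 mm, and I corrected for that before judging the pointer.

**Grip and other parts:** The fingers stopped on the post at 21.4 mm, with about 9 N of spring pull and no slip seen. I moved only the two tins and the slide; I did not measure the bystanders' positions again at the end.

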